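Zero the two click counters

TASK

Set both click counters back to zero for the next batch of knife handles: with a fingertip, flick the edge of each toothed thumbwheel forward (anticlockwise seen from above, near edge to the right), click by click, until the raised brass bar on the wheel points straight at the brass pointer on the rail behind it, and do not let either wheel run a click past its pointer. Only push, gently; pinch and lift nothing, and leave the handle blanks, whetstone and markers lying round the counters where they are.

Things in the scene. Friction and masses are not known exactly. Their poses are not given: they have to be found in the camera images.
- counter_a: click counter A, screwed to the table: grey base plate 166 x 132 x 14 mm with a flat aluminium thumbwheel on a vertical axis and a dark wooden rail behind it (x = +68 to +98 mm, top 47 mm above the table). Origin at table level on the wheel's axis; z up, x from the wheel to the rail (away from the robot), y left. Plate from x = -66 to +100 mm; its screw heads stand 3 mm up, clear of the teeth. It may stand left or right of B
- counter_b: click counter B, the same in shape and size as A
- hub_a (a point): on the axis of A's wheel, at its upper face 40 mm above the table; axes as counter_a's. The wheel: a disc of radius 33 mm with 8 evenly spaced radial teeth out to radius 60 mm, 24 to 40 mm above the table, 7 mm thick with round ends 8 mm thick, 43 mm apart. Between teeth only the plate lies below (top at 14 mm). At every click one tooth points straight to the counter's -x
- hub_b (a point): the same point of B's wheel, which is like A's
- pointer_a (a point): tip of A's pointer: a flat brass arrow point on the rail, 47 to 51 mm above the table, 56 mm behind the wheel's axis (counter +x)
- pointer_b (a point): the same point of B's pointer
- bar_a (a point): outer end of the raised brass bar on A's wheel, which turns with the wheel and marks its zero: 46 x 8 mm, its top 45 mm above the table, along one tooth from 7 to 53 mm from the axis; this point lies 53 mm from the axis
- bar_b (a point): the same point of the bar on B's wheel
- wheel_a (a joint): turn of A's wheel. 0: its bar points at the pointer (counter +x). Grows anticlockwise seen from above (near edge moves to the robot's right). 8 clicks a turn, 0.785 rad each: rests at 0, -0.785, -1.571, -2.356. Pushed less than half a click it springs back, pushed clearly past half it runs on into the next click unless a finger blocks a tooth. Takes about 4 N at the teeth. Starts 1 to 3 clicks below 0
- wheel_b (a joint): the same for B's wheel
- handle_blank_b: pale wooden handle blank, 23 x 118 x 19 mm, lying left of the counters; loose, to be left alone. Origin at the centre of its underside
- handle_blank_c: dark octagonal wooden handle blank, 23 x 118 x 19 mm, lying left of the counters; loose, to be left alone. Origin at the centre of its underside
- marker_2: white felt marker, 124 x 13 x 14 mm, lying in front of the counters; loose, to be left alone. Origin at the centre of its underside
- green_stone: small green whetstone, 46 x 108 x 22 mm, lying in front of the counters; loose, to be left alone. Origin at the centre of its underside
- marker_1: white felt marker, 124 x 13 x 14 mm, lying right of the counters; loose, to be left alone. Origin at the centre of its underside

How it is judged:
At the end, for the whole second after the job is handed in: Both wheels rest in the click at which their brass bar points at the pointer (joint values within 0.1 rad of 0) (value of joint wheel_a between -0.1 and 0.1 rad and value of joint wheel_b between -0.1 and 0.1 rad); the robot touches nothing.
It fails at once if a wheel is advanced past its pointer into the next click (value of joint any of wheel_a, wheel_b above 0.47 rad).
It fails at once if a wheel is turned back a click from where it started (value of joint wheel_a below -1.25664 rad or value of joint wheel_b below -2.82743 rad).
It fails at once if a counter or its wheel is pinched or pushed with more than 40 N (contact force between the fingers and counter_a above 40 N or contact force between the fingers and counter_b above 40 N).
It fails at once if a loose thing round the counters is lifted, or shifted more than 20 mm (distance of any of handle_blank_b, handle_blank_c, marker_2, green_stone, marker_1 from where it was at the start of the episode above 0.02 m).
It also fails if it takes over 45 s, if anything falls off the work surface, if the arm or the gripper's body presses on something with over 40 N, if the wrist force passes 120 N, or if a joint passes its speed limit or range.

ROBOT

A 6-joint arm with a two-finger parallel gripper is mounted at the origin on a cart in front of the work surface, level with it; the furniture and walls round the work are solid. World frame = base frame: x ahead of the robot, y to its left, z up, the work surface at z = 0. Lengths are in m, angles in rad, forces in N, time in s.
With the tool pointing down it reaches from about 0.35 to 0.725 m from the base axis. Payload 6 kg.
Tool frame: the origin (TCP) lies between the finger pads; the fingertips stand 14 mm ahead of it and the grasp point (between the pads) lies 5 mm behind it; z points along the fingers, y is the line along which they close (so a half turn about z gives the same grasp; the last joint's range is limited). The gripper opens to 85 mm and grips with 20 to 120 N. Pads are 22 mm wide; open, the fingers measure 114 mm over their backs; the gripper's body (76 mm by 85 mm) begins 54 mm behind the grasp point. The pads swing forward as they close: fully open they stand 13 mm farther back than shut.
Start: joints at [1.482, 0.04, 0.085, 0, -1.615, -0.334], TCP at [0.246, 0.547, 0.245] pointing down, gripper open.
Joint ranges: [-2.56, 2.56], [-1.29, 2.01], [-1.08, 1.49], [-3.29, 1.98], [-2.81, -0.18], [-2.99, 2.99]. Speed limits (rad/s): [2.57, 2.57, 3.01, 3.14, 3.14, 3.14].

INTERFACE

Orientations are given as a 3x3 rotation matrix whose columns are the frame's x, y, z axes.
In Python, from workcell import env, imaging, order, spotter gives the robot as it stands.
- The arm moves only by the tool servo_tool, never from a script. Its argument "targets" is one flat list of numbers, 7 for each row, row after row: the opening in per cent of the stroke, from 0 (shut) to 100 (fully open), then the shift along the tool's x, y, z in units of 30 mm (1.0 is 30 mm), then the turn, a rotation vector about the tool's x, y, z in units of 5 degrees (1.0 is 5 degrees). In form: [hand, x, y, z, ax, ay, az, hand, x, y, z, ax, ay, az, ...]. A call has exactly 10 rows; each row shifts and turns the commanded pose from where the row before left it, along the tool's axes as they then stand; what a row does not reach is not made up. A row lasts 1/12 s, in which the tool goes at most 41.7 mm and 7.16 degrees, less where a joint would pass 70% of its speed; a pose out of reach is approached as far as the arm can. A call is refused whole if a number of a shift passes 1 or a number of a turn 1, either way. A call with a gripper value outside its range is refused whole. The fingers move at their own pace and stop on an object; the grip force is fixed at half the most. Time passes only in rows, so rows that do not move let the fingers close, or fill a call up. It gives the time, the measured TCP pose, the force, the opening and the grip force at its end, in the units of the state.
- env.sense(): the state, without advancing time (a new reading comes with each control period).
- imaging.get_image(name): name is "scene" or "top"; returns the picture (384x512x3 uint8, red, green, blue); there is no depth.
- imaging.camera_info(name): a dict with "vfov" (degrees; the focal length in pixels is half the picture's height over the tangent of half this angle, whatever the lens; pixels are square), "cx", "cy" (the principal point, pixels), "k1" (the pictures are not rectified: a ray, as slopes to the right and down, at radius r is drawn at 1 + k1 r^2 times it, then the intrinsics apply), "world_from_camera" (4x4, takes a point from camera to world coordinates). Camera axes: x right, y down, z forward; pixel columns grow to the right and rows downward; lengths in m; the calibration is good to about 2 mm. A picture is of the moment at which its call begins. camera_info takes no time and is no camera call.
- order.close_job(): hands the job in; it is judged then, once.
Trained networks look in the newest picture that a camera, given by its name, has taken for a name from the list of things; names that differ only in an ending like _2 or _b are one class to them, and where a whole thing is asked for, a point or a joint stands for the part that bears it (a point fixed in the world has none). Each returns a list of dicts, best first, with "score" (0 to 1); they miss things now and then, are a little off and sometimes report something else, mostly with a low value. They report only what shows in the picture. A call takes as long as a camera call.
- spotter.spot_in(name, camera): "xy" ([column, row] in pixels, amid what is visible of it).
- spotter.cut_out(name, camera): "mask" (384x512 bool, what is visible of it) and "xy" ([column, row] in pixels, amid what is visible of it).
The state is a dict: "time_s": time; "joints": joint angles; "qd": joint speeds; "effort": joint torques, N m; "position": TCP position; "eef_rot": TCP orientation; "contact_force": force on the tool from outside, world axes, zero at the start; "torque": the same for the moment, N m; "gripper_width": opening from 0.0 (shut) to 1.0 (fully open); "grip_force": force on a finger pad.
Only numpy, scipy, OpenCV 4.12 (cv2) and the standard library are available. Lean on these libraries where they do the work, as an engineer would, in place of code of your own. Each camera call takes 0.05 s, during which the arm holds its last target. There are 200 camera calls.

## Working session

There is one attempt and no reset: what is moved stays moved. The work goes in short steps, Python scripts to look and compute and a tool call to move; the robot and the scene stay as the last step left them, time stands still between calls to the robot, and variables do not carry over. Pictures are saved under pics/ and viewed, at most 10 in all, crops included, and the job is handed in when it is done.

Besides the shell and the picture viewer there is one more tool, called after "Call:" as name(argument=value, ...) on one line, values as JSON. servo_tool: Moves the arm, as the interface text tells. Its arguments: {"type":"object","properties":{"targets":{"type":"array"}},"required":["targets"]}

```bash
mkdir -p pics; python3 - <<'E'
from workcell import env, imaging, order, spotter
import cv2,numpy as np
for c in ("scene","top"):
    im=imaging.get_image(c); cv2.imwrite(f"pics/{c}0.png",im[:,:,::-1])
    i=imaging.camera_info(c); print(c,i)
    for n in ("hub_a","hub_b","pointer_a","pointer_b","bar_a","bar_b"):
        print(n,[(np.round(d["xy"]),round(d["score"],2)) for d in spotter.spot_in(n,c)][:4])
s=env.sense();print(s["time_s"],s["position"],s["eef_rot"])
E
```

```text
scene {'vfov': 48.21641687355222, 'cx': 250.273265452118, 'cy': 196.24275788865182, 'k1': -0.036694729059812276, 'world_from_camera': array([[ 0.81472727, -0.28431803,  0.50535407,  0.00206008],
       [-0.57968465, -0.41983327,  0.69835931, -0.6752288 ],
       [ 0.0136083 , -0.86191837, -0.50686441,  0.59221996],
       [ 0.        ,  0.        ,  0.        ,  1.        ]])}
hub_a [(array([306., 241.]), 0.95), (array([241., 200.]), 0.75)]
hub_b [(array([306., 241.]), 0.95), (array([241., 200.]), 0.75)]
pointer_a [(array([241., 196.]), 0.92), (array([303., 242.]), 0.86)]
pointer_b [(array([241., 196.]), 0.92), (array([303., 242.]), 0.86)]
bar_a [(array([296., 236.]), 0.74), (array([234., 195.]), 0.72)]
bar_b [(array([296., 236.]), 0.74), (array([234., 195.]), 0.72)]
top {'vfov': 42.6501368092636, 'cx': 253.7778705925401, 'cy': 192.92317124154138, 'k1': -0.06832163415769757, 'world_from_camera': array([[ 2.36828572e-03, -9.94574812e-01,  1.03996805e-01,
         3.91499677e-01],
       [-9.99895952e-01, -8.75382544e-04,  1.43985757e-02,
         2.71104190e-02],
       [-1.42294238e-02, -1.04020085e-01, -9.94473401e-01,
         1.20566712e+00],
       [ 0.00000000e+00,  0.00000000e+00,  0.00000000e+00,
         1.00000000e+00]])}
hub_a [(array([310., 178.]), 0.92), (array([217., 180.]), 0.66)]
hub_b [(array([310., 178.]), 0.92), (array([217., 180.]), 0.66)]
pointer_a [(array([309., 178.]), 0.85), (array([222., 180.]), 0.65), (array([166., 214.]), 0.44)]
pointer_b [(array([309., 178.]), 0.85), (array([222., 180.]), 0.65), (array([166., 214.]), 0.44)]
bar_a [(array([217., 186.]), 0.67), (array([215., 179.]), 0.39)]
bar_b [(array([217., 186.]), 0.67), (array([215., 179.]), 0.39)]
0.7 [0.24616476 0.54714687 0.24526709] [[ 9.11952970e-01 -4.10294748e-01 -1.75189626e-05]
 [-4.10294748e-01 -9.11952966e-01 -8.91905971e-05]
 [ 2.06179637e-05  8.85255683e-05 -9.99999996e-01]]
```

```bash
python3 - <<'E'
import cv2
a=cv2.imread("pics/top0.png");cv2.imwrite("pics/t1.png",cv2.resize(a[100:290,130:390],None,fx=3,fy=3,interpolation=2))
E
```

```text
(no output)
```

View pics/t1.png

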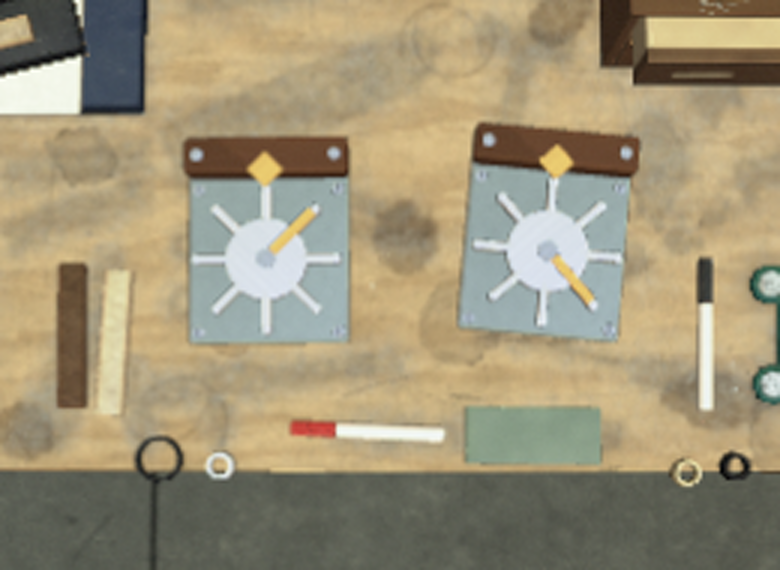

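View pics/scene0.png

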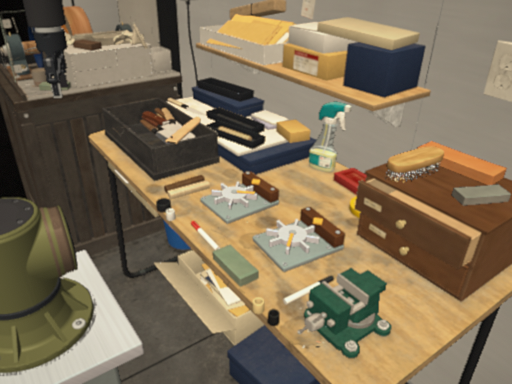

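The top view shows the left counter, A, at hub px ≈ (218.5, 186) with its bar one click short. The right counter, B, is at ≈ (312, 183), turned a few degrees clockwise, with its bar three clicks short. Next I'll fit both poses.

```bash
cat > fit.py <<'E'
import numpy as np,cv2
from scipy.optimize import least_squares
from workcell import imaging
def proj(P,c):
    i=imaging.camera_info(c); T=np.linalg.inv(i["world_from_camera"]); f=192/np.tan(np.radians(i["vfov"]/2))
    K=np.array([[f,0,i["cx"]],[0,f,i["cy"]],[0,0,1]])
    return cv2.projectPoints(np.asarray(P,float).reshape(-1,1,3),cv2.Rodrigues(T[:3,:3])[0],T[:3,3],K,np.array([i["k1"],0,0,0]))[0].reshape(-1,2)
L=np.array([[0,0,.040],[0,.06,.04],[0,-.06,.04],[-.06,0,.04],[-.066,.066,.014],[-.066,-.066,.014]])
def world(p,L):
    c,s=np.cos(p[2]),np.sin(p[2]); return np.c_[p[0]+c*L[:,0]-s*L[:,1],p[1]+s*L[:,0]+c*L[:,1],L[:,2]]
E
python3 - <<'E'
from fit import *
obs={"A":[(266,258),(192,259),(341,258),(266,333),(190,342),(350,342)],"B":[(547,250),(474,244),(622,259),(541,326),(459,326),(619,341)]}
for k,o in obs.items():
    uv=(np.array(o)+.5)/3-.5+[130,100]
    r=least_squares(lambda p:(proj(world(p,L),"top")-uv).ravel(),[.45,0,0])
    print(k,r.x.round(4),np.round(r.fun.reshape(-1,2),1).tolist())
    print(proj(world(r.x,L[:1]),"scene"))
E
```

```text
A [0.5309 0.1283 0.0077] [[0.2, -0.0], [-0.2, -0.2], [0.3, -0.2], [0.1, 0.0], [-0.7, 0.4], [0.2, 0.1]]
[[233.82678591 191.70380302]]
B [ 0.5371 -0.0958 -0.0927] [[0.4, 0.1], [-0.4, -0.2], [0.4, -0.6], [0.3, -0.3], [-0.8, 0.4], [0.1, 0.5]]
[[291.80574232 232.42280933]]
```

Call:
servo_tool(targets=[0, 0.9, 0.67, 0, 0, 0, 0, 0, 0.9, 0.67, 0, 0, 0, 0, 0, 0.9, 0.67, 0, 0, 0, 0, 0, 0.9, 0.67, 0, 0, 0, 0, 0, 0.9, 0.67, 0, 0, 0, 0, 0, 0.9, 0.67, 0, 0, 0, 0, 0, 0.9, 0.67, 0, 0, 0, 0, 0, 0.9, 0.67, 0, 0, 0, 0, 0, 0.9, 0.67, 0, 0, 0, 0, 0, 0.9, 0.67, 0, 0, 0, 0])

```text
time_s: 1.53
position: [0.4104, 0.2516, 0.2456]
eef_rot: [[0.912, -0.41, 0.001], [-0.41, -0.912, 0.001], [0.0, -0.001, -1.0]]
contact_force: [0.6, 0.1, 0.4]
gripper_width: -0.001
grip_force: 0.0
```

Call:
servo_tool(targets=[0, 0, 0, 0, 0, 0, 1, 0, 0, 0, 0, 0, 0, 1, 0, 0, 0, 0, 0, 0, 1, 0, 0, 0, 0, 0, 0, 1, 0, 0, 0, 0, 0, 0, 1, 0, 0, 0, 0, 0, 0, 1, 0, 0, 0, 0, 0, 0, 1, 0, 0, 0, 0, 0, 0, 1, 0, 0, 0, 0, 0, 0, 1, 0, 0, 0, 0, 0, 0, 1])

```text
time_s: 2.37
position: [0.4099, 0.253, 0.2454]
eef_rot: [[0.268, -0.963, 0.0], [-0.963, -0.268, 0.0], [-0.0, -0.0, -1.0]]
contact_force: [-0.2, -0.1, -0.6]
gripper_width: -0.002
grip_force: 0.0
```

Call:
servo_tool(targets=[0, 0, 0, 0, 0, 0, 1, 0, 0, 0, 0, 0, 0, 1, 0, 0, 0, 0, 0, 0, 1, 0, 0, 0, 0, 0, 0, 0.1, 0, 0.7, -0.4, 0.9, 0, 0, 0, 0, 0.7, -0.4, 0.9, 0, 0, 0, 0, 0.7, -0.4, 0.9, 0, 0, 0, 0, 0.7, -0.4, 0.9, 0, 0, 0, 0, 0.7, -0.4, 0.9, 0, 0, 0, 0, 0, 0, 0, 0, 0, 0])

```text
time_s: 3.2
position: [0.4687, 0.1444, 0.104]
eef_rot: [[0.004, -1.0, -0.008], [-1.0, -0.004, -0.004], [0.004, 0.008, -1.0]]
contact_force: [-0.4, 0.2, -0.9]
gripper_width: -0.001
grip_force: 0.0
```

```bash
python3 - <<'E'
from fit import *
from workcell import env
import cv2
s=env.sense();print(s["position"],s["eef_rot"].round(3))
a=imaging.get_image("scene")[:,:,::-1];cv2.imwrite("pics/s1.png",cv2.resize(a[120:280,170:370],None,fx=4,fy=3.7,interpolation=2))
E
```

```text
[0.46870478 0.14444249 0.10397478] [[ 0.004 -1.    -0.008]
 [-1.    -0.004 -0.004]
 [ 0.004  0.008 -1.   ]]
```

View pics/s1.png

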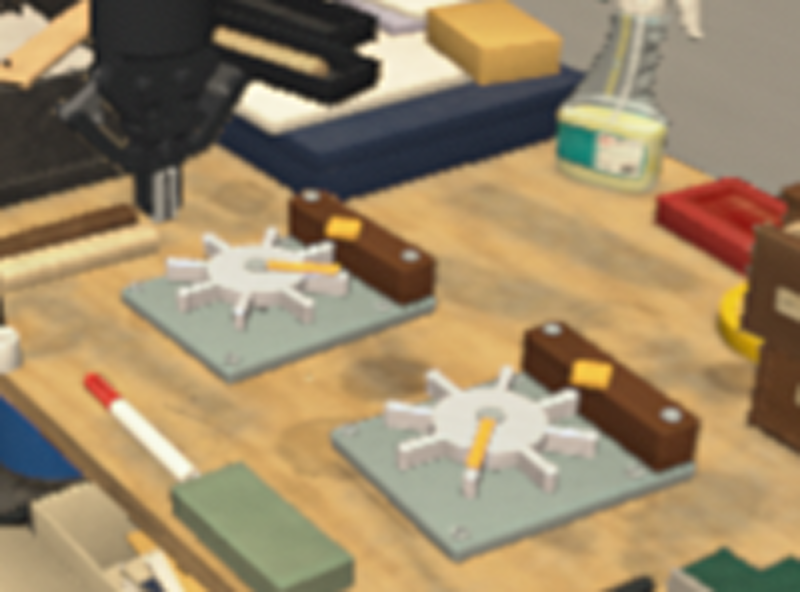

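The arm is above A's near-left gap and both wheels are unchanged, with the bars at crop px ≈ (300, 267) and (480, 445). I'll lower into the gap.

Call:
servo_tool(targets=[0, -0.07, -0.2, 0, 0, 0, 0, 0, 0, 0, 0.5, 0, 0, 0, 0, 0, 0, 0.5, 0, 0, 0, 0, 0, 0, 0.5, 0, 0, 0, 0, 0, 0, 0.3, 0, 0, 0, 0, 0, 0, 0.2, 0, 0, 0, 0, 0, 0, 0.2, 0, 0, 0, 0, 0, 0, 0, 0, 0, 0, 0, 0, 0, 0, 0, 0, 0, 0, 0, 0, 0, 0, 0, 0])

```text
time_s: 4.08
position: [0.4769, 0.1508, 0.0452]
eef_rot: [[0.005, -1.0, 0.001], [-1.0, -0.005, 0.0], [-0.0, -0.001, -1.0]]
contact_force: [0.7, -0.9, 0.6]
gripper_width: 0.001
grip_force: 0.0
```

Call:
servo_tool(targets=[0, 0, 0, 0.23, 0, 0, 0, 0, 0.12, 0, 0, 0, 0, 0, 0, 0.12, 0, 0, 0, 0, 0, 0, 0.12, 0, 0, 0, 0, 0, 0, 0.12, 0, 0, 0, 0, 0, 0, 0.12, 0, 0, 0, 0, 0, 0, 0.12, 0, 0, 0, 0, 0, 0, 0.12, 0, 0, 0, 0, 0, 0, 0.12, 0, 0, 0, 0, 0, 0, 0.12, 0, 0, 0, 0])

```text
validation failed for argument at $.ta...
```

Call:
servo_tool(targets=[0, 0, 0, 0, 0, 0, 0, 0, 0, 0, 0, 0, 0, 0, 0, 0, 0, 0, 0, 0, 0, 0, 0, 0, 0, 0, 0, 0, 0, 0, 0, 0, 0, 0, 0, 0, 0, 0, 0, 0, 0, 0, 0, 0, 0, 0, 0, 0, 0, 0, 0, 0, 0, 0, 0, 0, 0, 0, 0, 0, 0, 0, 0, 0, 0, 0, 0, 0, 0, 0])

```text
time_s: 4.92
position: [0.4764, 0.1504, 0.0443]
eef_rot: [[0.005, -1.0, 0.0], [-1.0, -0.005, -0.0], [0.0, -0.0, -1.0]]
contact_force: [0.6, 0.5, 0.2]
gripper_width: -0.001
grip_force: 0.0
```

```bash
python3 - <<'E'
from fit import *
from workcell import env
import cv2
s=env.sense();print(s["position"],s["contact_force"].round(2) if hasattr(s["contact_force"],'round') else s["contact_force"])
a=imaging.get_image("scene")[:,:,::-1];cv2.imwrite("pics/s2.png",cv2.resize(a[140:240,180:310],None,fx=6,fy=6,interpolation=2))
E
```

```text
[0.47642263 0.15044318 0.04429998] [0.63 0.51 0.2 ]
```

View pics/s2.png

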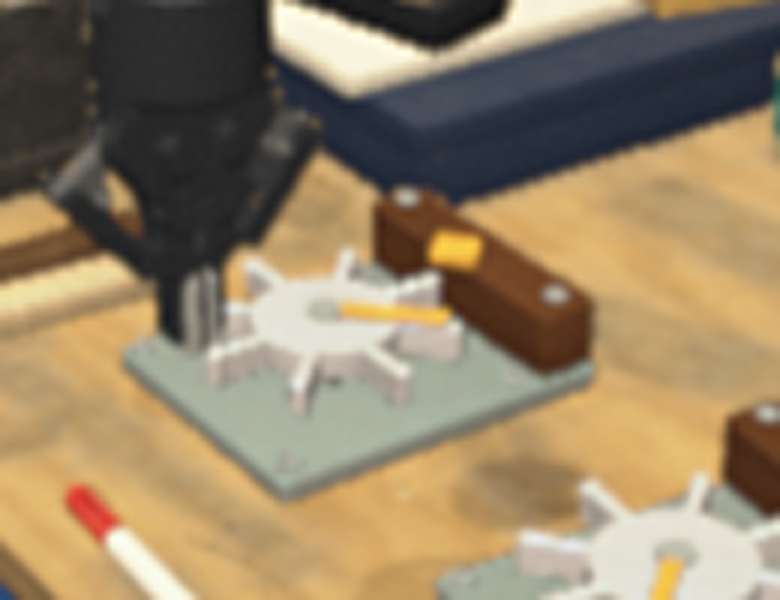

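The finger sits in the gap at px ≈ (190, 320), left of the near tooth at ≈ (230, 365). The push call was malformed and refused, so I'll resend it.

Call:
servo_tool(targets=[0, 0, 0, 0.2, 0, 0, 0, 0, 0.12, 0, 0, 0, 0, 0, 0, 0.12, 0, 0, 0, 0, 0, 0, 0.12, 0, 0, 0, 0, 0, 0, 0.12, 0, 0, 0, 0, 0, 0, 0.12, 0, 0, 0, 0, 0, 0, 0.12, 0, 0, 0, 0, 0, 0, 0.12, 0, 0, 0, 0, 0, 0, 0.12, 0, 0, 0, 0, 0, 0, 0.12, 0, 0, 0, 0, 0])

```text
time_s: 5.8
position: [0.4767, 0.1173, 0.0385]
eef_rot: [[0.005, -1.0, 0.0], [-1.0, -0.005, -0.001], [0.001, -0.0, -1.0]]
contact_force: [0.3, -0.2, -0.6]
gripper_width: 0.002
grip_force: 0.0
```

Call:
servo_tool(targets=[0, 0, 0, 0, 0, 0, 0, 0, 0, 0, 0, 0, 0, 0, 0, 0, 0, 0, 0, 0, 0, 0, 0, 0, 0, 0, 0, 0, 0, 0, 0, 0, 0, 0, 0, 0, 0, 0, 0, 0, 0, 0, 0, 0, 0, 0, 0, 0, 0, 0, 0, 0, 0, 0, 0, 0, 0, 0, 0, 0, 0, 0, 0, 0, 0, 0, 0, 0, 0, 0])

```text
time_s: 6.63
position: [0.4765, 0.1181, 0.0383]
eef_rot: [[0.005, -1.0, -0.0], [-1.0, -0.005, -0.0], [0.0, 0.0, -1.0]]
contact_force: [-1.6, -2.7, 1.9]
gripper_width: -0.003
grip_force: 1.5
```

```bash
python3 - <<'E'
from fit import *
from workcell import env
import cv2
s=env.sense();print(s["position"],s["contact_force"])
a=imaging.get_image("scene")[:,:,::-1];cv2.imwrite("pics/s3.png",cv2.resize(a[140:240,180:310],None,fx=6,fy=6,interpolation=2))
E
```

```text
[0.47653742 0.11810659 0.03831635] [-1.62037634 -2.65117916  1.88071732]
```

View pics/s3.png

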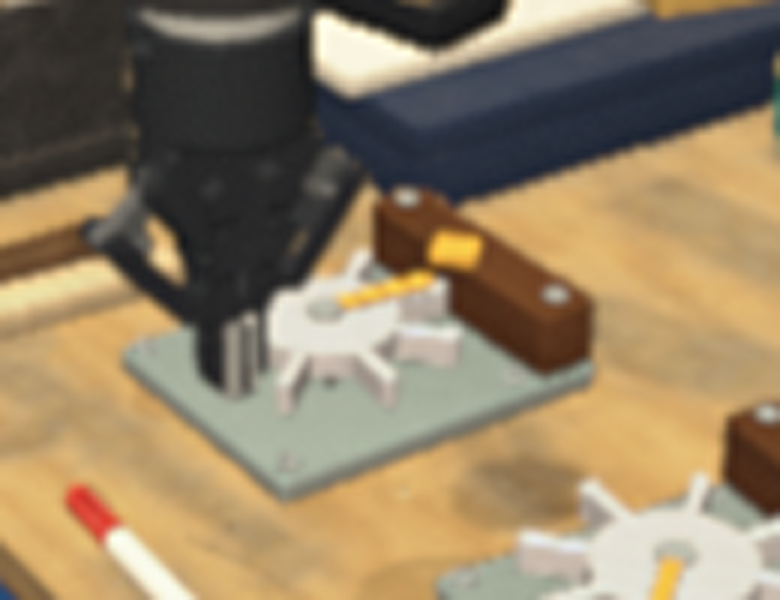

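The wheel has turned most of the click: the bar end at ≈ (430, 277) is nearing the pointer at ≈ (455, 250), and the following tooth rests on the finger. I'll ease the finger right to let it settle, then lift.

Call:
servo_tool(targets=[0, 0.05, 0, 0, 0, 0, 0, 0, 0.05, 0, 0, 0, 0, 0, 0, 0.05, 0, 0, 0, 0, 0, 0, 0.05, 0, 0, 0, 0, 0, 0, 0.05, 0, 0, 0, 0, 0, 0, 0.03, 0, 0, 0, 0, 0, 0, 0, 0, 0, 0, 0, 0, 0, 0, 0, 0, 0, 0, 0, 0, 0, 0, 0, 0, 0, 0, 0, 0, 0, 0, 0, 0, 0])

```text
time_s: 7.52
position: [0.4766, 0.1098, 0.0383]
eef_rot: [[0.005, -1.0, 0.0], [-1.0, -0.005, 0.0], [-0.0, -0.0, -1.0]]
contact_force: [-0.0, -0.8, 0.3]
gripper_width: 0.001
grip_force: 0.0
```

Call:
servo_tool(targets=[0, 0, 0, -0.3, 0, 0, 0, 0, 0, 0, -0.4, 0, 0, 0, 0, 0, 0, -0.5, 0, 0, 0, 0, 0, 0, -0.5, 0, 0, 0, 0, 0, 0, -0.3, 0, 0, 0, 0, 0, 0, -0.2, 0, 0, 0, 0, 0, 0, 0, 0, 0, 0, 0, 0, 0, 0, 0, 0, 0, 0, 0, 0, 0, 0, 0, 0, 0, 0, 0, 0, 0, 0, 0])

```text
time_s: 8.35
position: [0.4762, 0.1095, 0.1034]
eef_rot: [[0.005, -1.0, -0.001], [-1.0, -0.005, -0.001], [0.001, 0.001, -1.0]]
contact_force: [0.1, 0.8, -0.1]
gripper_width: 0.001
grip_force: 0.0
```

```bash
python3 - <<'E'
from fit import *
from workcell import env
import cv2
s=env.sense();print(s["position"],s["contact_force"])
a=imaging.get_image("scene")[:,:,::-1];cv2.imwrite("pics/s4.png",cv2.resize(a[140:240,180:310],None,fx=6,fy=6,interpolation=2))
E
```

```text
[0.47616183 0.10946819 0.10335582] [ 0.08927074  0.79247762 -0.06310875]
```

View pics/s4.png

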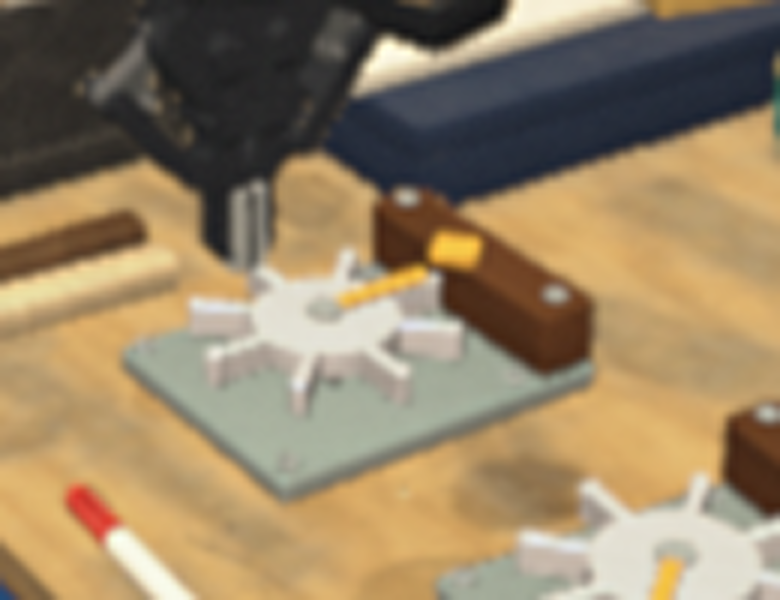

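A is at zero: its bar end at ≈ (425, 268) lies in line with the pointer at ≈ (450, 250), and the tooth ring is back at a click. Now on to B.

Call:
servo_tool(targets=[0, 0.85, -0.04, 0, 0, 0, 0, 0, 0.85, -0.04, 0, 0, 0, 0, 0, 0.85, -0.04, 0, 0, 0, 0, 0, 0.85, -0.04, 0, 0, 0, 0, 0, 0.85, -0.04, 0, 0, 0, 0, 0, 0.85, -0.04, 0, 0, 0, 0, 0, 0.85, -0.04, 0, 0, 0, 0, 0, 0, 0, 0, 0, 0, 0.56, 0, 0, 0, 0, 0, 0, 0.56, 0, 0, 0, 0, 0, 0, 0])

```text
time_s: 9.23
position: [0.4856, -0.0694, 0.1037]
eef_rot: [[-0.096, -0.995, -0.001], [-0.995, 0.096, -0.0], [0.0, 0.001, -1.0]]
contact_force: [0.3, 0.3, 0.2]
gripper_width: -0.001
grip_force: 0.0
```

Call:
servo_tool(targets=[0, 0, 0, 0, 0, 0, 0, 0, 0, 0, 0, 0, 0, 0, 0, 0, 0, 0, 0, 0, 0, 0, 0, 0, 0, 0, 0, 0, 0, 0, 0, 0, 0, 0, 0, 0, 0, 0, 0, 0, 0, 0, 0, 0, 0, 0, 0, 0, 0, 0, 0, 0, 0, 0, 0, 0, 0, 0, 0, 0, 0, 0, 0, 0, 0, 0, 0, 0, 0, 0])

```text
time_s: 10.07
position: [0.4859, -0.0688, 0.1043]
eef_rot: [[-0.093, -0.996, 0.0], [-0.996, 0.093, -0.0], [0.0, -0.0, -1.0]]
contact_force: [-0.1, -0.3, 0.5]
gripper_width: 0.004
grip_force: 0.0
```

Call:
servo_tool(targets=[0, 0, 0, 0.5, 0, 0, 0, 0, 0, 0, 0.5, 0, 0, 0, 0, 0, 0, 0.5, 0, 0, 0, 0, 0, 0, 0.4, 0, 0, 0, 0, 0, 0, 0.3, 0, 0, 0, 0, 0, 0, 0, 0, 0, 0, 0, 0, 0, 0, 0, 0, 0, 0, 0, 0, 0, 0, 0, 0, 0, 0, 0, 0, 0, 0, 0, 0, 0, 0, 0, 0, 0, 0])

```text
time_s: 10.9
position: [0.4864, -0.0687, 0.0392]
eef_rot: [[-0.093, -0.996, 0.001], [-0.996, 0.093, 0.0], [-0.0, -0.001, -1.0]]
contact_force: [-0.5, -0.2, -0.3]
gripper_width: 0.001
grip_force: 0.0
```

Call:
servo_tool(targets=[0, 0.14, 0, 0, 0, 0, 0, 0, 0.14, 0, 0, 0, 0, 0, 0, 0.14, 0, 0, 0, 0, 0, 0, 0.14, 0, 0, 0, 0, 0, 0, 0.14, 0, 0, 0, 0, 0, 0, 0.14, 0, 0, 0, 0, 0, 0, 0.14, 0, 0, 0, 0, 0, 0, 0.14, 0, 0, 0, 0, 0, 0, 0.14, 0, 0, 0, 0, 0, 0, 0.1, 0, 0, 0, 0, 0])

```text
time_s: 11.73
position: [0.4818, -0.1102, 0.0382]
eef_rot: [[-0.093, -0.996, -0.001], [-0.996, 0.093, -0.0], [0.001, 0.001, -1.0]]
contact_force: [-0.4, 0.7, -0.2]
gripper_width: 0.0
grip_force: 0.0
```

Call:
servo_tool(targets=[0, 0, 0, 0, 0, 0, 0, 0, 0, 0, 0, 0, 0, 0, 0, 0, 0, 0, 0, 0, 0, 0, 0, 0, 0, 0, 0, 0, 0, 0, 0, -0.4, 0, 0, 0, 0, 0, 0, -0.5, 0, 0, 0, 0, 0, 0, -0.4, 0, 0, 0, 0, 0, 0, -0.2, 0, 0, 0, 0, 0, 0, 0, 0, 0, 0, 0, 0, 0, 0, 0, 0, 0])

```text
time_s: 12.57
position: [0.4822, -0.1092, 0.0836]
eef_rot: [[-0.093, -0.996, 0.001], [-0.996, 0.093, 0.0], [-0.0, -0.001, -1.0]]
contact_force: [0.1, 0.2, -0.1]
gripper_width: -0.002
grip_force: 0.0
```

```bash
python3 - <<'E'
from fit import *
from workcell import env
import cv2
s=env.sense();print(s["position"],s["contact_force"])
a=imaging.get_image("scene")[:,:,::-1];cv2.imwrite("pics/s5.png",cv2.resize(a[170:280,220:360],None,fx=5,fy=5,interpolation=2))
E
```

```text
[ 0.48220662 -0.10924507  0.08357615] [ 0.10919816  0.22036347 -0.10361639]
```

View pics/s5.png

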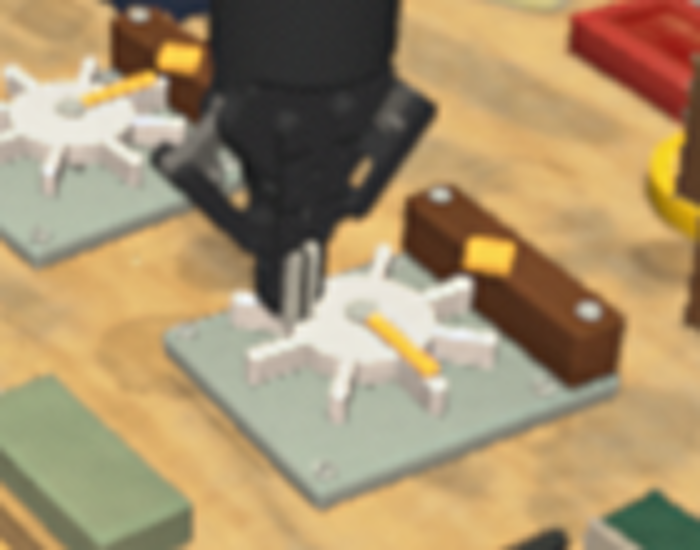

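B has advanced one click: its bar end is at ≈ (435, 368), so two clicks remain. I'll repeat the stroke.

Call:
servo_tool(targets=[0, -0.5, 0, 0, 0, 0, 0, 0, -0.5, 0, 0, 0, 0, 0, 0, -0.36, 0, 0, 0, 0, 0, 0, 0, 0, 0, 0, 0, 0, 0, 0, 0, 0.4, 0, 0, 0, 0, 0, 0, 0.4, 0, 0, 0, 0, 0, 0, 0.4, 0, 0, 0, 0, 0, 0, 0.3, 0, 0, 0, 0, 0, 0, 0, 0, 0, 0, 0, 0, 0, 0, 0, 0, 0])

```text
time_s: 13.45
position: [0.4853, -0.0693, 0.0373]
eef_rot: [[-0.093, -0.996, -0.002], [-0.996, 0.093, -0.001], [0.001, 0.002, -1.0]]
contact_force: [0.1, 0.2, -0.6]
gripper_width: -0.006
grip_force: 0.0
```

Call:
servo_tool(targets=[0, 0.14, 0, 0, 0, 0, 0, 0, 0.14, 0, 0, 0, 0, 0, 0, 0.14, 0, 0, 0, 0, 0, 0, 0.14, 0, 0, 0, 0, 0, 0, 0.14, 0, 0, 0, 0, 0, 0, 0.14, 0, 0, 0, 0, 0, 0, 0.14, 0, 0, 0, 0, 0, 0, 0.14, 0, 0, 0, 0, 0, 0, 0.14, 0, 0, 0, 0, 0, 0, 0.1, 0, 0, 0, 0, 0])

```text
time_s: 14.28
position: [0.4818, -0.1101, 0.0382]
eef_rot: [[-0.093, -0.996, -0.001], [-0.996, 0.093, -0.0], [0.001, 0.0, -1.0]]
contact_force: [-0.4, -0.5, 0.5]
gripper_width: -0.002
grip_force: 0.0
```

Call:
servo_tool(targets=[0, 0, 0, 0, 0, 0, 0, 0, 0, 0, 0, 0, 0, 0, 0, 0, 0, 0, 0, 0, 0, 0, 0, 0, 0, 0, 0, 0, 0, 0, 0, -0.4, 0, 0, 0, 0, 0, 0, -0.5, 0, 0, 0, 0, 0, 0, -0.4, 0, 0, 0, 0, 0, 0, -0.2, 0, 0, 0, 0, 0, 0, 0, 0, 0, 0, 0, 0, 0, 0, 0, 0, 0])

```text
time_s: 15.12
position: [0.4822, -0.1092, 0.0836]
eef_rot: [[-0.093, -0.996, 0.001], [-0.996, 0.093, 0.0], [-0.0, -0.001, -1.0]]
contact_force: [-0.3, 0.5, -1.0]
gripper_width: 0.002
grip_force: 0.0
```

```bash
python3 - <<'E'
from fit import *
from workcell import env
import cv2
s=env.sense();print(s["position"],s["contact_force"])
a=imaging.get_image("scene")[:,:,::-1];cv2.imwrite("pics/s6.png",cv2.resize(a[170:280,220:360],None,fx=5,fy=5,interpolation=2))
E
```

```text
[ 0.48220036 -0.10920537  0.08355968] [-0.26281513  0.52993671 -1.00814246]
```

View pics/s6.png

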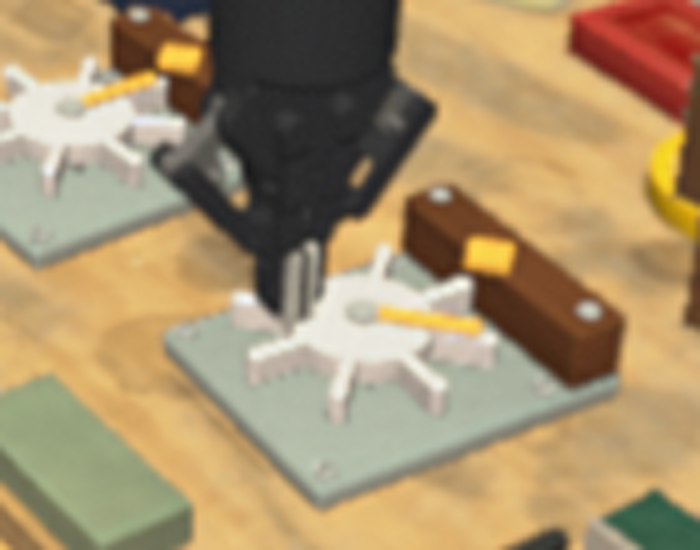

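B's bar end is now at ≈ (480, 325), one click short. One last stroke.

Call:
servo_tool(targets=[0, -0.5, 0, 0, 0, 0, 0, 0, -0.5, 0, 0, 0, 0, 0, 0, -0.36, 0, 0, 0, 0, 0, 0, 0, 0, 0, 0, 0, 0, 0, 0, 0, 0.4, 0, 0, 0, 0, 0, 0, 0.4, 0, 0, 0, 0, 0, 0, 0.4, 0, 0, 0, 0, 0, 0, 0.3, 0, 0, 0, 0, 0, 0, 0, 0, 0, 0, 0, 0, 0, 0, 0, 0, 0])

```text
time_s: 16.0
position: [0.4853, -0.0693, 0.0373]
eef_rot: [[-0.093, -0.996, -0.002], [-0.996, 0.093, -0.001], [0.001, 0.002, -1.0]]
contact_force: [0.4, 0.4, 1.5]
gripper_width: -0.0
grip_force: 0.0
```

Call:
servo_tool(targets=[0, 0.14, 0, 0, 0, 0, 0, 0, 0.14, 0, 0, 0, 0, 0, 0, 0.14, 0, 0, 0, 0, 0, 0, 0.14, 0, 0, 0, 0, 0, 0, 0.14, 0, 0, 0, 0, 0, 0, 0.14, 0, 0, 0, 0, 0, 0, 0.14, 0, 0, 0, 0, 0, 0, 0.14, 0, 0, 0, 0, 0, 0, 0.14, 0, 0, 0, 0, 0, 0, 0.1, 0, 0, 0, 0, 0])

```text
time_s: 16.83
position: [0.4818, -0.1101, 0.0382]
eef_rot: [[-0.093, -0.996, -0.001], [-0.996, 0.093, -0.0], [0.001, 0.001, -1.0]]
contact_force: [-0.7, 0.1, -0.7]
gripper_width: -0.001
grip_force: 0.0
```

Call:
servo_tool(targets=[0, 0, 0, 0, 0, 0, 0, 0, 0, 0, 0, 0, 0, 0, 0, 0, 0, 0, 0, 0, 0, 0, 0, 0, 0, 0, 0, 0, 0, 0, 0, -0.4, 0, 0, 0, 0, 0, 0, -0.5, 0, 0, 0, 0, 0, 0, -0.6, 0, 0, 0, 0, 0, 0, -0.6, 0, 0, 0, 0, 0, 0, -0.6, 0, 0, 0, 0, 0, 0, 0, 0, 0, 0])

```text
time_s: 17.67
position: [0.4841, -0.1096, 0.1247]
eef_rot: [[-0.092, -0.996, 0.007], [-0.996, 0.092, -0.001], [0.0, -0.007, -1.0]]
contact_force: [0.3, -0.1, 0.9]
gripper_width: -0.004
grip_force: 0.0
```

```bash
python3 - <<'E'
from fit import *
from workcell import env
import cv2
s=env.sense();print(s["position"],s["contact_force"])
a=imaging.get_image("scene")[:,:,::-1];cv2.imwrite("pics/s7.png",cv2.resize(a[150:290,190:360],None,fx=4,fy=4,interpolation=2))
E
```

```text
[ 0.48412036 -0.1096039   0.12474775] [ 0.29983936 -0.12797362  0.89654558]
```

View pics/s7.png

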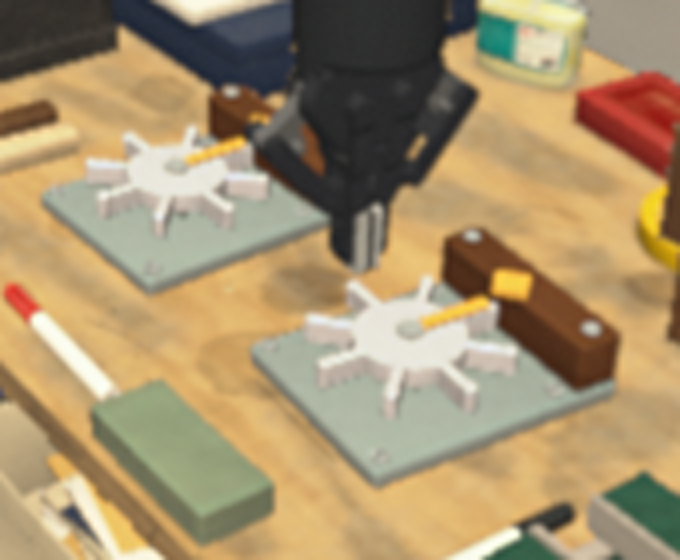

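Both bars point at their pointers: A's end is at ≈ (242, 144), B's at ≈ (488, 302) beside its pointer at (510, 285). The arm is clear and the loose things look unmoved, so I'll hand in.

```bash
python3 -c "
from workcell import order;print(order.close_job())"
```

```text
the job is handed in; nothing more can be done
None
```

Both counters are back at zero (A took one click, B three), neither wheel ran past its pointer in the pictures, and I handed the job in at about 18 s of the 45 s with the arm clear; the hand-in returned no verdict.

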